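# Open the touch-latch curing box and take out the red casting

### The job

The curing is finished: press the orange pad on the curing box's lid just until the touch latch lets go, without forcing it, then get out of the way and let the lid spring all the way up by itself, and do not touch the lid again. Then take the red drawer pull out and set it down flat, right way up, inside the wooden tray and let go of it; do not drop it. Leave the blue pull in the box where it is and do not disturb the other things on the table.

Things in the scene. Friction and masses are not known exactly. Their poses are not given: they have to be found in the camera images.
- curing_box: White curing box fixed to the table, 200 mm (its x) by 240 mm (its y); origin at the centre of its underside, x points from its front (latch side, nearest the robot) to its hinge side, z up. Walls 6 mm thick, 60 mm high; inner floor 22 mm above the table. The latch, behind a 40 mm high partition, fills the inside from the front wall to 52 mm in front of the centre; the rest holds the two pulls.
- lid (a joint): Angle of the box's lid (rad): 0 latched shut, positive opening upward, 1.75 fully open, slightly negative while pressed in. Once the latch has let go the lid follows the finger up and, unhindered, swings fully open by itself in about 4 s (front edge rising at roughly 0.1 m/s) and stays open. Let go too early it comes back to 0 and can be pressed again.
- lid_hinge (a point): Middle of the lid's hinge line, 95 mm behind the box's centre, 72 mm above the table. The lid is an amber plate in a grey frame, 8 mm thick, 185 mm from hinge to front edge, 220 mm wide, its top 76 mm above the table when shut.
- press_pad (a point): Centre of the top of the orange pad (46 by 34 mm) near the lid's front edge, the place to press; 70 mm in front of the box's centre, 78 mm above the table when shut. It moves with the lid.
- latch (a point): Touch latch inside the front of the box, under the pad. Pressed, the pad first sinks 1 to 17 mm (unseen, differs each time) against 2 to 3 N; then the force climbs and 1.5 mm farther, at about 10 to 11 N, the latch lets go for good, while the pad stays down as long as it is held. Beyond that it takes 4 to 5 N more per mm, and a hard stop follows; more than 20 N breaks the latch.
- red_pull: Red cast-resin drawer pull lying flat, 64 mm long (its x), 26 mm wide (its y) with half-round ends, 24 mm high, about 35 g; origin at the centre of its underside, z up; its top has a white stripe and two dark dots. It lies in the box on the inner floor, on either side.
- blue_pull: Blue drawer pull of the same shape, on the other side of the box, about 100 mm from the red one; stays there.
- tray: Shallow light-wood tray with a cork floor, fixed to the table, 130 by 130 mm outside, walls 5 mm thick and 16 mm high, floor 5 mm above the table; origin at the centre of its underside. Box and tray may change sides.
- mixing_cup: Open white paper cup with a stick in it, 72 mm across, 85 mm high (stick to 140 mm); origin at the centre of its underside.
- spare_cup: Open brown paper cup, 72 mm across, 85 mm high; origin at the centre of its underside.
- blue_dye: Small blue dye bottle, 36 mm across, 70 mm high; origin at the centre of its underside.
- amber_dye: Small amber dye bottle, 36 mm across, 75 mm high; origin at the centre of its underside.
- pigment_jar: Clear jar with a blue cap, 52 mm across, 50 mm high; origin at the centre of its underside.
- stick_bundle: Bundle of wooden stirring sticks, 150 by 60 by 12 mm, along its x; origin at the centre of its underside.
- mould: White casting mould with red and blue castings, 120 by 85 by 14 mm; origin at the centre of its underside.
There are look-alikes about, which are no part of the job. Leave any green, purple or yellow look-alike of the tray alone.

How it is judged:
By the outcome, as a careful person would: the job done as asked, in the order asked, and still so for the second after the job is handed in, with the robot touching nothing.
It also fails if it takes over 64 s, if anything falls off the work surface, if the arm or the gripper's body presses on something with over 40 N, if the wrist force passes 120 N, or if a joint passes its speed limit or range.

### The arm

A 7-joint arm with a two-finger parallel gripper is mounted at the origin on the work surface. World frame = base frame: x ahead of the robot, y to its left, z up, the work surface at z = 0. Lengths are in m, angles in degrees, forces in N, time in s.
With the tool pointing down it reaches from about 0.425 to 0.875 m from the base axis. Payload 4.7 kg.
Tool frame: the origin (TCP) lies midway between the tips of the shut fingers; the grasp point (between the pads) lies 19 mm behind it; y points along the fingers, x is the direction in which the jaws open and shut, and the axes are right-handed (so a half turn about y gives the same grasp; the last joint's range is limited). The gripper opens to 87 mm and grips with 3 to 60 N. Pads are 19 mm wide; open, the fingers measure 117 mm over their backs; the gripper's body (75 mm by 190 mm) begins 51 mm behind the grasp point.
Start: joints at [0.808, 18.392, -4.016, 83.108, 1.295, 78.541, -3.26], TCP at [0.65, -0, 0.223] pointing down, gripper open.
Joint ranges: [-163.93, 163.93], [-17.29, 119.83], [-79.2, 71.16], [3.27, 140.29], [-89.18, 269.18], [5.43, 117.66], [-154.24, 154.24]. Speed limits (degrees/s): [147.25, 147.25, 180, 180, 180, 180, 180].

### API

Orientations are given as [roll, pitch, yaw] about the fixed x, y, z axes, in that order (R = Rz(yaw) Ry(pitch) Rx(roll)).
In Python, from cell import env gives the robot as it stands.
- The arm moves only by the tool carry_out, never from a script. Its argument "targets" is a list of rows, each a list of 2 entries, a list of its own where there are three numbers: the shift along the tool's x, y, z in mm, then the turn, a rotation vector about the tool's x, y, z in degrees. A call has 1 to 12 rows; each row shifts and turns the commanded pose from where the row before left it, along the tool's axes as they then stand; what a row does not reach is not made up. A row lasts 1/10 s, in which the tool goes at most 50 mm and 8.59 degrees, less where a joint would pass 70% of its speed; a pose out of reach is approached as far as the arm can. A call with a gripper value outside its range is refused whole. "jaw" is the opening, from 0 (shut) to 1 (fully open), set as the call begins (left out, the last holds). The fingers move at their own pace and stop on an object; "squeeze" is the grip in N (left out, the last holds). Time passes only in rows, so rows that do not move let the fingers close. It gives the time, the measured TCP pose, the force and the opening at its end, in the units of the state.
- env.get_obs(): the state, without advancing time (a new reading comes with each control period).
- env.read_camera(name): name is "scene" or "side" or "wrist"; returns the picture (480x640x3 uint8, red, green, blue); there is no depth.
- env.get_calibration(name): a dict with "fx", "fy", "cx", "cy" (pixels), "R" (3x3) and "t" (3): a world point X has camera coordinates R X + t; the wrist camera has in their place "hand_eye" (4x4, takes a point from camera to tool coordinates, whose origin is the TCP and whose axes are the tool frame's). Camera axes: x right, y down, z forward; pixel columns grow to the right and rows downward; lengths in m; the calibration is good to about 2 mm. A picture is of the moment at which its call begins: read the wrist's pose just before it. get_calibration takes no time and is no camera call.
- env.sign_off(): hands the job in, once; it reports no verdict.
Trained networks look in the newest picture that a camera, given by its name, has taken for a name from the list of things; names that differ only in an ending like _2 or _b are one class to them, and where a whole thing is asked for, a point or a joint stands for the part that bears it (a point fixed in the world has none). Each returns a list of dicts, best first, with "p" (0 to 1); they miss things now and then, are a little off and sometimes report something else, mostly with a low value. They report only what shows in the picture. A call takes as long as a camera call. They do not tell look-alikes from the thing itself.
- env.outline_of(camera, label): "mask" (480x640 bool, what is visible of it) and "xy" ([column, row] in pixels, amid what is visible of it).
The state is a dict: "time_s": time; "qpos": joint angles; "joint_velocities": joint speeds; "effort": joint torques, N m; "tool_pos": TCP position; "tool_rot": TCP orientation; "force": force on the tool from outside, world axes, zero at the start; "wrist_torque": the same for the moment, N m; "grip_width": finger opening in m.
Only numpy, scipy, OpenCV 4.12 (cv2) and the standard library are available. Lean on these libraries where they do the work, as an engineer would, in place of code of your own. Each camera call takes 0.05 s, during which the arm holds its last target.

## Working session

There is one attempt and no reset: what is moved stays moved. The work goes in short steps, Python scripts to look and compute and a tool call to move; the robot and the scene stay as the last step left them, time stands still between calls to the robot, and variables do not carry over. Pictures are saved under pics/ and viewed, and the job is handed in when it is done.

Besides the shell and the picture viewer there is one more tool, called after ">>>" as name(argument=value, ...), one argument or row to a line, values as JSON. carry_out: Moves the arm, as the interface text tells. Its arguments: {"type":"object","properties":{"targets":{"type":"array","items":{"type":"array"}},"jaw":{"type":"number"},"squeeze":{"type":"number"}},"required":["targets"]}

```bash
mkdir -p pics; ls; cat > h.py <<'E'
import numpy as np, cv2
from cell import env
from scipy.spatial.transform import Rotation as Ro
def snap(cam,fn):
    im=env.read_camera(cam); cv2.imwrite('pics/'+fn,im[:,:,::-1]); return im
def cam(name):
    c=env.get_calibration(name)
    K=np.array([[c['fx'],0,c['cx']],[0,c['fy'],c['cy']],[0,0,1]])
    if name=='wrist':
        o=env.get_obs(); T=np.eye(4); T[:3,:3]=Ro.from_euler('xyz',o['tool_rot'],degrees=True).as_matrix(); T[:3,3]=o['tool_pos']
        T=np.linalg.inv(T@np.array(c['hand_eye'])); return K,T[:3,:3],T[:3,3]
    return K,np.array(c['R']),np.array(c['t'])
def ray(name,uv,z,C=None):
    K,R,t=C or cam(name); o=-R.T@t; d=R.T@np.linalg.inv(K)@np.array([uv[0],uv[1],1.]); return o+d*(z-o[2])/d[2]
def proj(name,X,C=None):
    K,R,t=C or cam(name); p=K@(R@np.array(X)+t); return p[:2]/p[2]
E
python3 - <<'E'
from h import *
print(env.get_obs())
for c in ['scene','side','wrist']:
    snap(c,c+'0.png'); print(c,env.get_calibration(c))
E
```

```text
pics
{'time_s': 0.0, 'qpos': array([ 0.80987139, 18.43796109, -4.01569816, 83.17665291,  1.29350999,
       78.5410402 , -3.26185827]), 'joint_velocities': array([ 0.05999693, -0.00700521,  0.11107245,  0.00925091, -0.0491185 ,
       -0.04469978, -0.09221448]), 'effort': array([-2.58547143e-04, -4.91284704e+01, -4.03903294e-01, -3.12526345e+01,
       -6.40594075e-02,  4.37659642e-02,  1.61017233e-04]), 'tool_pos': array([ 6.49429325e-01, -6.31535436e-05,  2.21458648e-01]), 'tool_rot': array([-9.00043783e+01,  1.10489636e-01, -2.08477673e-03]), 'force': array([-0.71733795, -0.3186332 ,  0.25916779]), 'wrist_torque': array([ 0.03324339,  0.01250243, -0.00612647]), 'grip_width': 0.08671978383027949}
scene {'fx': 616.8818067380377, 'fy': 616.8818067380377, 'cx': 327.50336708926216, 'cy': 236.207278969632, 'R': array([[-0.21878512,  0.97564795,  0.01562547],
       [ 0.58412288,  0.14378083, -0.79882885],
       [-0.78162237, -0.16564468, -0.6013554 ]]), 't': array([ 0.09061369, -0.21766346,  1.85676652])}
side {'fx': 548.8169652301632, 'fy': 548.8169652301632, 'cx': 327.830359560255, 'cy': 245.25065776965212, 'R': array([[ 0.84251634, -0.53835255, -0.01851337],
       [-0.38175388, -0.57248774, -0.72561819],
       [ 0.38003973,  0.61841274, -0.68784845]]), 't': array([-0.39452944,  0.23882689,  1.1969926 ])}
wrist {'fx': 403.9481737660189, 'fy': 403.9481737660189, 'cx': 326.28161686784483, 'cy': 235.4275120039679, 'hand_eye': array([[ 9.99999923e-01, -1.65350134e-04,  3.56834190e-04,
         4.95622937e-04],
       [-3.87856369e-04, -2.64432911e-01,  9.64404005e-01,
        -1.62807072e-01],
       [-6.51056278e-05, -9.64404069e-01, -2.64432955e-01,
         7.28594219e-02],
       [ 0.00000000e+00,  0.00000000e+00,  0.00000000e+00,
         1.00000000e+00]])}
```

View pics/scene0.png

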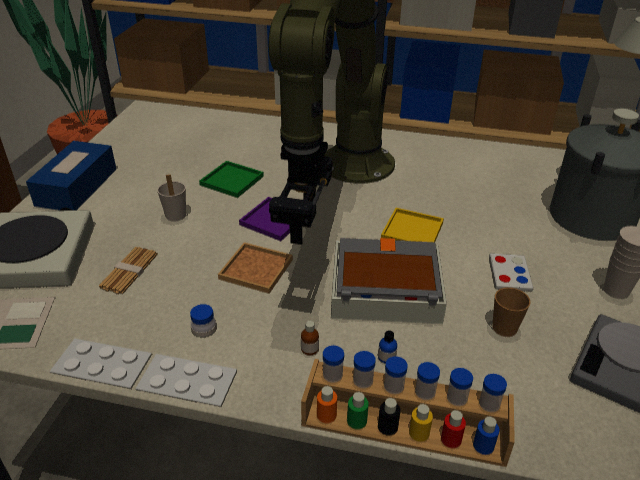

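View pics/side0.png

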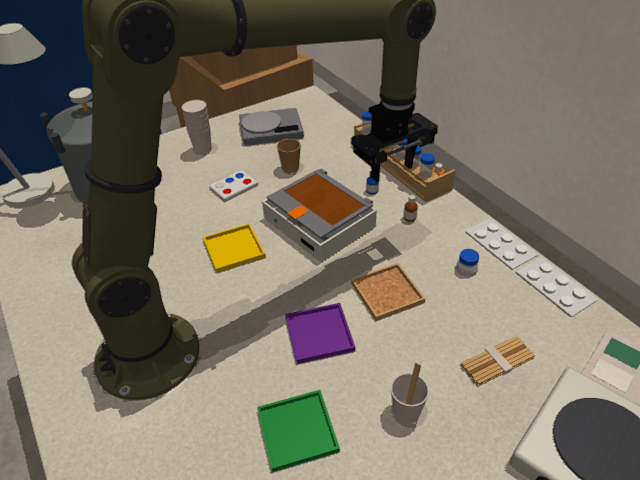

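View pics/wrist0.png

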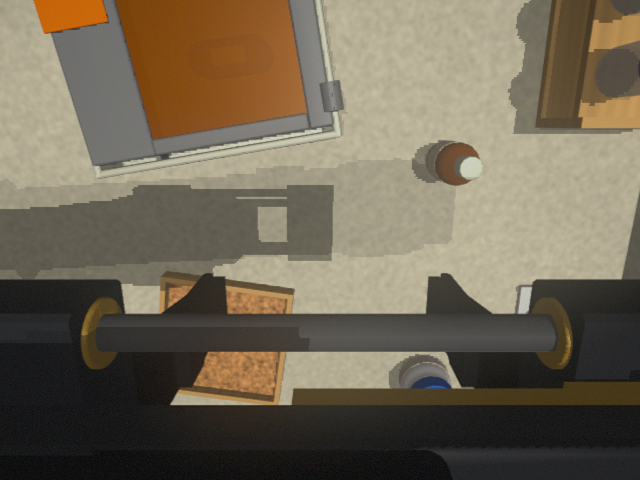

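Scene: box at (388,280), pad at (388,244); cork tray at (256,266), with green (232,179), purple (272,218) and yellow (413,227) look-alikes. Now I'll localise them.

```bash
python3 - <<'E'
from h import *
for c in ['scene','side','wrist']:
    C=cam(c)
    for l,z in [('press_pad',.078),('lid',.076),('tray',.016),('red_pull',.046),('blue_pull',.046)]:
        for r in env.outline_of(c,l)[:3]:
            m=r['mask'].astype(np.uint8); 
            (ctr,sz,a)=cv2.minAreaRect(cv2.findNonZero(m)); bx=cv2.boxPoints((ctr,sz,a))
            print(c,l,round(r['p'],2),np.round(r['xy']),m.sum(),'world',np.round(ray(c,r['xy'],z,C),4))
            cs,_=cv2.findContours(m,0,2); cc=max(cs,key=cv2.contourArea)
            P=np.array([ray(c,p[0],z,C)[:2] for p in cc],dtype=np.float32)
            print('   rect',cv2.minAreaRect(P*1000))
E
```

```text
scene press_pad 0.66 [387. 267.] 5481 world [0.5533 0.1634 0.078 ]
   rect ((549.703857421875, 165.61270141601562), (196.50230407714844, 220.0834197998047), 9.711478233337402)
scene press_pad 0.26 [412. 300.] 38 world [0.6457 0.2282 0.078 ]
   rect ((643.1467895507812, 226.05516052246094), (9.052123069763184, 20.632511138916016), 13.603408813476562)
scene lid 0.96 [388. 266.] 5675 world [0.5464 0.1659 0.076 ]
   rect ((544.6012573242188, 163.85955810546875), (203.58119201660156, 224.4131622314453), 10.494990348815918)
scene tray 0.96 [231. 179.] 1379 world [ 0.1998 -0.3288  0.016 ]
   rect ((194.177001953125, -327.99609375), (146.26986694335938, 149.5665283203125), 73.2863540649414)
scene tray 0.88 [264. 224.] 1055 world [ 0.3838 -0.1733  0.016 ]
   rect ((350.9465637207031, -157.356689453125), (142.16470336914062, 149.1659698486328), 71.83818054199219)
scene tray 0.81 [412. 224.] 1561 world [0.2919 0.1951 0.016 ]
   rect ((305.91717529296875, 199.37490844726562), (135.1658477783203, 143.2379608154297), 81.17918395996094)
scene red_pull 0.53 [412. 301.] 38 world [0.6141 0.2282 0.046 
[... 969 characters left out ...]
)
side tray 0.71 [320. 332.] 3107 world [ 0.3424 -0.1667  0.016 ]
   rect ((340.6739501953125, -163.46539306640625), (144.72512817382812, 135.5416259765625), 70.72148132324219)
wrist press_pad 0.97 [182.  68.] 38226 world [0.5486 0.1114 0.078 ]
   rect ((553.8661499023438, 112.70368957519531), (189.8192596435547, 113.76139831542969), 8.858221054077148)
wrist lid 0.66 [185.  70.] 38445 world [0.5496 0.1108 0.076 ]
   rect ((553.3692626953125, 113.3922119140625), (190.74220275878906, 115.69950866699219), 9.26988697052002)
wrist tray 0.98 [244. 363.] 7340 world [ 0.5648 -0.1656  0.016 ]
   rect ((551.4978637695312, -179.4683380126953), (65.19388580322266, 108.95783233642578), 83.86893463134766)
```

```bash
python3 - <<'E'
from h import *
for c in ['scene','side']:
    im=cv2.imread(f'pics/{c}0.png'); C=cam(c)
    hsv=cv2.cvtColor(im,cv2.COLOR_BGR2HSV); m=((hsv[...,0]>3)&(hsv[...,0]<14)&(hsv[...,1]>200)&(hsv[...,2]>190)).astype(np.uint8)
    n,lab,st,ce=cv2.connectedComponentsWithStats(m)
    for i in range(1,n):
        if st[i,4]>60:
            P=np.array([ray(c,p[0],.078,C)[:2]*1000 for p in cv2.findNonZero((lab==i).astype(np.uint8))],dtype=np.float32)
            print(c,ce[i],st[i,4],P.mean(0),cv2.minAreaRect(P))
# lid corners in side picture crop
im=cv2.imread('pics/side0.png')[150:280,240:400]; cv2.imwrite('pics/side0c.png',cv2.resize(im,None,fx=4.5,fy=4.5))
im=cv2.imread('pics/scene0.png')[225:325,315:460]; cv2.imwrite('pics/scene0c.png',cv2.resize(im,None,fx=5,fy=5))
E
```

```text
(no output)
```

View pics/side0c.png

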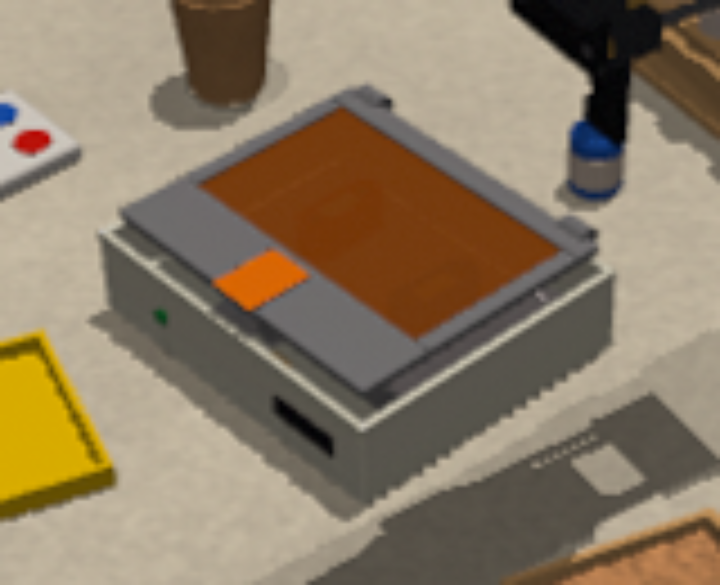

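View pics/scene0c.png

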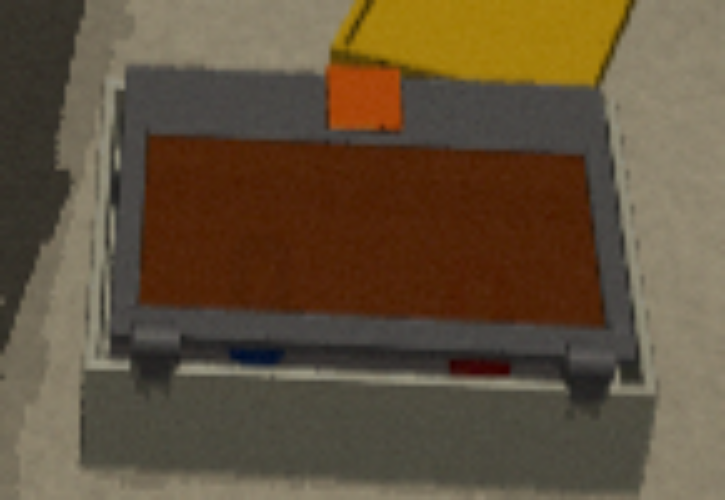

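```bash
python3 - <<'E'
from h import *
f=lambda p,s,o:(p[0]/s+o[0]-.5*0,p[1]/s+o[1])
for c,s,o,pts in [('side',4.5,(240,150),dict(pad=(262,280),FL=(122,212),FR=(362,390),HR=(597,248),HL=(357,90))),('scene',5,(315,225),dict(pad=(364,98),FR=(126,68),FL=(603,84),HL=(632,358),HR=(112,348)))]:
    for k,p in pts.items(): print(c,k,np.round(ray(c,f(p,s,o),.078 if k=='pad' else .076)*1000,1))
K,R,t=cam('wrist');
for p in [(70,10)]: print(ray('wrist',p,.078))
for c in ['scene','side','wrist']:
    print(c, [np.round(ray(c,p,.003),3) for p in {'scene':[(256,266)],'side':[(387,290)],'wrist':[]}[c]])
E
```

```text
side pad [475.3 150.3  78. ]
side FL [438.9 253.1  76. ]
side FR [474.7  41.2  76. ]
side HR [653.1  68.7  76. ]
side HL [620.  279.4  76. ]
scene pad [474.4 153.9  78. ]
scene FR [475.6  42.8  76. ]
scene FL [434.8 259.9  76. ]
scene HL [620.2 287.   76. ]
scene HR [665.1  76.1  76. ]
[0.47531404 0.14851327 0.078     ]
scene [array([ 0.534, -0.147,  0.003])]
side [array([ 0.548, -0.139,  0.003])]
wrist []
```

Red shows at (411,298) in scene through the rear gap, so it is on the +y side and blue on the −y side. Box centre is about (0.544, 0.162), yaw about 9°; pad about (0.475, 0.151). Shutting the fingers and moving above the pad.

>>> carry_out(
  targets=[
    [[-35,0,30],[0,0,0]],
    [[-35,20,30],[0,0,0]],
    [[-35,20,30],[0,0,0]],
    [[-35,20,30],[0,0,0]],
    [[-35,25,31],[0,0,0]],
    [[0,20,0],[0,0,0]],
    [[0,10,0],[0,0,0]],
    [[0,0,0],[0,0,0]],
    [[0,0,0],[0,0,0]],
    [[0,0,0],[0,0,0]],
  ],
  jaw=0,
  squeeze=10,
)

```text
time_s: 1.9
tool_pos: [0.479, 0.1483, 0.1104]
tool_rot: [-90.0, -0.1, -0.1]
force: [0.7, -0.0, 0.5]
grip_width: 0.0148
```

```bash
python3 - <<'E'
from h import *
snap('side','side1.png'); snap('scene','scene1.png');snap('wrist','wrist1.png'); o=env.get_obs(); print(o['tool_pos'],o['tool_rot'],o['force'],o['time_s'])
for i in range(6):
  env.read_camera('side'); print(env.get_obs()['force'])
im=cv2.imread('pics/side1.png')[100:280,200:440]; cv2.imwrite('pics/side1c.png',cv2.resize(im,None,fx=3,fy=3))
im=cv2.imread('pics/scene1.png')[175:325,295:475]; cv2.imwrite('pics/scene1c.png',cv2.resize(im,None,fx=4,fy=4))
print(proj('side',[.475,.151,.078]),proj('scene',[.475,.151,.078]))
E
```

```text
[0.47838095 0.14853219 0.11000908] [-8.99788512e+01 -7.42580844e-02 -5.60653743e-02] [-0.71043523  0.43084256 -0.39348915] 2.05
[ 0.36863896 -0.60534398  0.36794122]
[-1.20865343 -0.2579486  -0.29854488]
[-0.68291199  0.00314069 -0.2520957 ]
[-0.15549115 -0.03762735 -0.01795281]
[-0.69404148 -0.35411207  0.05886077]
[-0.72761243  0.71543959 -0.33116984]
[297.98570501 212.12194094] [386.51843716 244.58487366]
```

View pics/side1c.png

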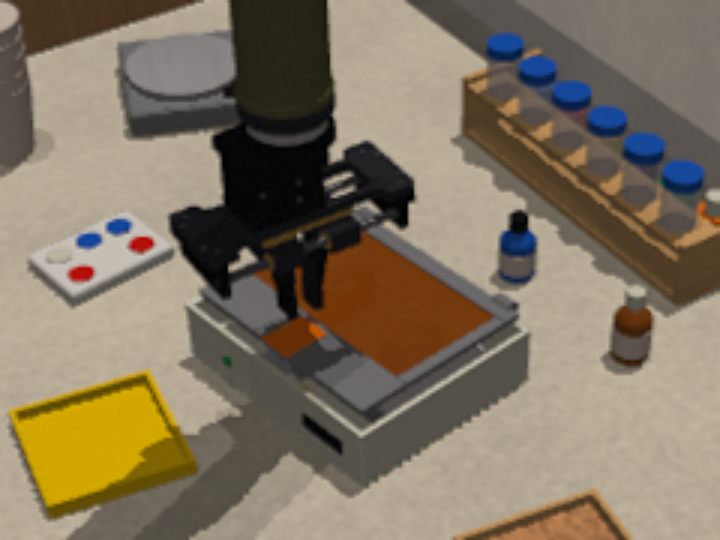

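View pics/scene1c.png

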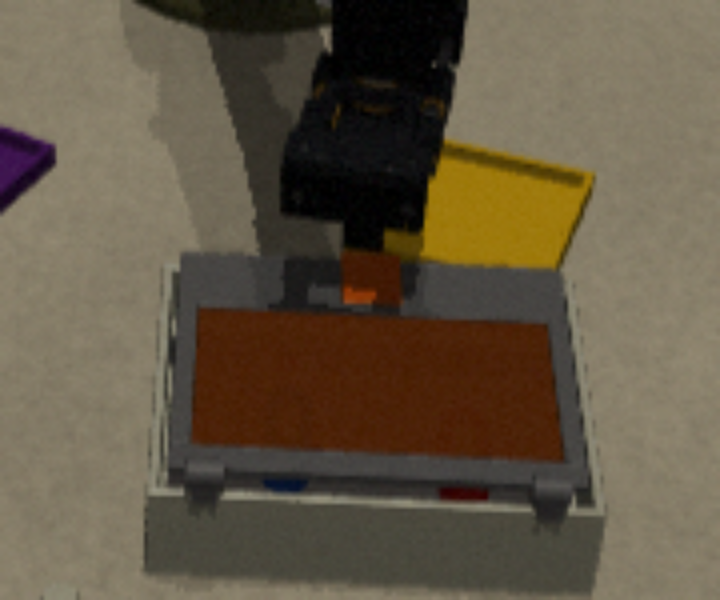

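>>> carry_out(
  targets=[
    [[-3,10,2.5],[0,0,0]],
    [[0,10,0],[0,0,0]],
    [[0,5,0],[0,0,0]],
    [[0,3,0],[0,0,0]],
    [[0,0,0],[0,0,0]],
    [[0,0,0],[0,0,0]],
    [[0,0,0],[0,0,0]],
  ],
)

```text
time_s: 3.05
tool_pos: [0.4749, 0.1513, 0.0816]
tool_rot: [-90.0, -0.0, -0.0]
force: [-0.0, 0.2, -0.0]
grip_width: 0.0003
```

```bash
python3 - <<'E'
from h import *
snap('side','side2.png');F=[]
for i in range(4):
  env.read_camera('side'); o=env.get_obs(); F.append(o['force']); print(o['tool_pos'],o['grip_width'],o['force'])
im=cv2.imread('pics/side2.png')[160:260,240:380]; cv2.imwrite('pics/side2c.png',cv2.resize(im,None,fx=5,fy=5))
E
```

```text
[0.47481234 0.15132408 0.08160784] 0.0005727777098928951 [-0.25555082  0.00981346  0.14035715]
[0.4747918  0.15130301 0.08159852] 0.00017772023249449677 [-0.36814484 -0.39232138  0.04622272]
[0.47472904 0.15129779 0.08155   ] 0.0005040844415630231 [ 0.9079882  -0.86351034 -0.72352992]
[0.47465675 0.15129905 0.08147855] 0.00024349495624135435 [-0.49922306  0.5029359   0.50801717]
```

View pics/side2c.png

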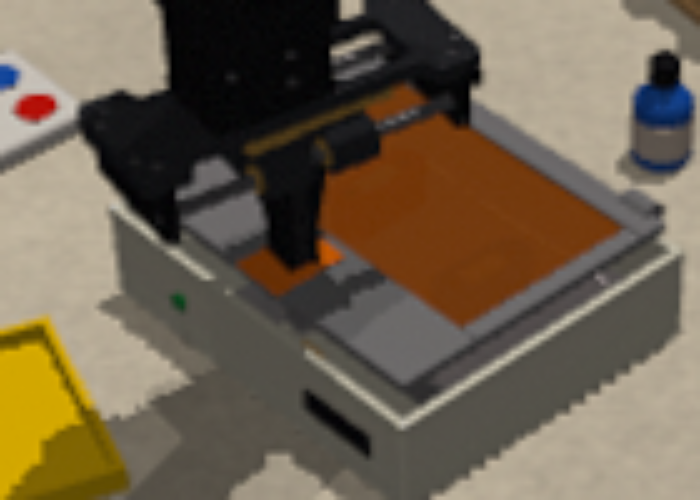

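>>> carry_out(
  targets=[
    [[0,1,0],[0,0,0]],
    [[0,1,0],[0,0,0]],
    [[0,1,0],[0,0,0]],
    [[0,0,0],[0,0,0]],
    [[0,0,0],[0,0,0]],
  ],
)

```text
time_s: 3.8
tool_pos: [0.4745, 0.1513, 0.0784]
tool_rot: [-90.0, -0.0, 0.0]
force: [-0.3, -0.6, 1.4]
grip_width: 0.0001
```

>>> carry_out(
  targets=[
    [[0,0.5,0],[0,0,0]],
    [[0,0.5,0],[0,0,0]],
    [[0,0,0],[0,0,0]],
  ],
)

```text
time_s: 4.1
tool_pos: [0.4745, 0.1512, 0.0772]
tool_rot: [-90.0, 0.0, 0.0]
force: [-0.9, 0.4, 2.6]
grip_width: 0.0002
```

>>> carry_out(
  targets=[
    [[0,0.5,0],[0,0,0]],
    [[0,0.5,0],[0,0,0]],
    [[0,0,0],[0,0,0]],
  ],
)

```text
time_s: 4.4
tool_pos: [0.4745, 0.1512, 0.0762]
tool_rot: [-90.0, 0.0, -0.0]
force: [-1.4, -0.4, 1.3]
grip_width: 0.0007
```

>>> carry_out(
  targets=[
    [[0,0.5,0],[0,0,0]],
    [[0,0.5,0],[0,0,0]],
    [[0,0,0],[0,0,0]],
  ],
)

```text
time_s: 4.7
tool_pos: [0.4745, 0.1512, 0.0752]
tool_rot: [-90.0, 0.0, 0.0]
force: [-0.8, -0.5, 2.7]
grip_width: 0.0003
```

>>> carry_out(
  targets=[
    [[0,0.5,0],[0,0,0]],
    [[0,0.5,0],[0,0,0]],
    [[0,0,0],[0,0,0]],
  ],
)

```text
time_s: 5.0
tool_pos: [0.4745, 0.1512, 0.0742]
tool_rot: [-90.0, 0.0, 0.0]
force: [-0.4, -0.9, 1.5]
grip_width: 0.0006
```

>>> carry_out(
  targets=[
    [[0,0.5,0],[0,0,0]],
    [[0,0.5,0],[0,0,0]],
    [[0,0,0],[0,0,0]],
  ],
)

```text
time_s: 5.3
tool_pos: [0.4745, 0.1512, 0.0732]
tool_rot: [-90.0, 0.0, 0.0]
force: [-1.5, 0.2, 3.6]
grip_width: 0.0003
```

>>> carry_out(
  targets=[
    [[0,0.5,0],[0,0,0]],
    [[0,0,0],[0,0,0]],
  ],
)

```text
time_s: 5.5
tool_pos: [0.4745, 0.1512, 0.0727]
tool_rot: [-90.0, 0.0, -0.0]
force: [-1.3, -1.3, 1.7]
grip_width: 0.0003
```

>>> carry_out(
  targets=[
    [[0,0.5,0],[0,0,0]],
    [[0,0.5,0],[0,0,0]],
    [[0,0,0],[0,0,0]],
  ],
)

```text
time_s: 5.8
tool_pos: [0.4745, 0.1513, 0.0717]
tool_rot: [-90.0, 0.0, 0.0]
force: [-1.6, -0.1, 1.3]
grip_width: 0.0006
```

>>> carry_out(
  targets=[
    [[0,0.5,0],[0,0,0]],
    [[0,0.5,0],[0,0,0]],
    [[0,0,0],[0,0,0]],
  ],
)

```text
time_s: 6.1
tool_pos: [0.4745, 0.1513, 0.0707]
tool_rot: [-90.0, -0.0, 0.0]
force: [-1.5, -1.1, 1.7]
grip_width: 0.0006
```

>>> carry_out(
  targets=[
    [[0,0.5,0],[0,0,0]],
    [[0,0.5,0],[0,0,0]],
    [[0,0,0],[0,0,0]],
  ],
)

```text
time_s: 6.4
tool_pos: [0.4746, 0.1512, 0.0697]
tool_rot: [-90.0, -0.0, -0.0]
force: [-1.6, 0.3, 2.7]
grip_width: 0.0002
```

>>> carry_out(
  targets=[
    [[0,0.5,0],[0,0,0]],
    [[0,0.5,0],[0,0,0]],
    [[0,0,0],[0,0,0]],
  ],
)

```text
time_s: 6.7
tool_pos: [0.4746, 0.1513, 0.0688]
tool_rot: [-90.0, -0.0, 0.0]
force: [-2.0, -1.4, 2.7]
grip_width: 0.0002
```

>>> carry_out(
  targets=[
    [[0,0.5,0],[0,0,0]],
    [[0,0.5,0],[0,0,0]],
    [[0,0,0],[0,0,0]],
  ],
)

```text
time_s: 7.0
tool_pos: [0.4746, 0.1513, 0.0677]
tool_rot: [-90.0, -0.0, 0.0]
force: [-2.4, 0.6, 1.5]
grip_width: 0.0004
```

>>> carry_out(
  targets=[
    [[0,0.5,0],[0,0,0]],
    [[0,0.5,0],[0,0,0]],
    [[0,0,0],[0,0,0]],
  ],
)

```text
time_s: 7.3
tool_pos: [0.4747, 0.1513, 0.0668]
tool_rot: [-90.0, -0.0, 0.0]
force: [-2.1, -0.4, 2.5]
grip_width: 0.0006
```

>>> carry_out(
  targets=[
    [[0,0.5,0],[0,0,0]],
    [[0,0.5,0],[0,0,0]],
    [[0,0,0],[0,0,0]],
  ],
)

```text
time_s: 7.6
tool_pos: [0.4747, 0.1513, 0.0658]
tool_rot: [-90.0, -0.0, 0.0]
force: [-0.6, 0.1, 2.5]
grip_width: 0.0004
```

>>> carry_out(
  targets=[
    [[0,0.5,0],[0,0,0]],
    [[0,0.5,0],[0,0,0]],
    [[0,0,0],[0,0,0]],
  ],
)

```text
time_s: 7.9
tool_pos: [0.4747, 0.1513, 0.0648]
tool_rot: [-90.0, -0.0, 0.0]
force: [0.2, 0.3, 2.4]
grip_width: 0.0008
```

>>> carry_out(
  targets=[
    [[0,0.5,0],[0,0,0]],
    [[0,0.5,0],[0,0,0]],
    [[0,0,0],[0,0,0]],
  ],
)

```text
time_s: 8.2
tool_pos: [0.4747, 0.1513, 0.064]
tool_rot: [-90.0, -0.0, 0.0]
force: [-0.5, -0.5, 3.5]
grip_width: 0.0004
```

>>> carry_out(
  targets=[
    [[0,0.5,0],[0,0,0]],
    [[0,0,0],[0,0,0]],
  ],
)

```text
time_s: 8.4
tool_pos: [0.4748, 0.1513, 0.0637]
tool_rot: [-90.0, -0.0, 0.0]
force: [-1.6, -0.4, 6.4]
grip_width: 0.0003
```

>>> carry_out(
  targets=[
    [[0,0.5,0],[0,0,0]],
    [[0,0,0],[0,0,0]],
    [[0,0,0],[0,0,0]],
  ],
)

```text
time_s: 8.7
tool_pos: [0.4748, 0.1513, 0.0634]
tool_rot: [-90.0, -0.0, 0.0]
force: [-2.3, -1.1, 7.0]
grip_width: 0.0005
```

>>> carry_out(
  targets=[
    [[0,0.5,0],[0,0,0]],
    [[0,0,0],[0,0,0]],
    [[0,0,0],[0,0,0]],
  ],
)

```text
time_s: 9.0
tool_pos: [0.4748, 0.1513, 0.0631]
tool_rot: [-90.0, -0.0, 0.0]
force: [-2.0, -1.1, 8.9]
grip_width: 0.0003
```

>>> carry_out(
  targets=[
    [[0,0.5,0],[0,0,0]],
    [[0,0,0],[0,0,0]],
    [[0,0,0],[0,0,0]],
  ],
)

```text
time_s: 9.3
tool_pos: [0.4748, 0.1513, 0.0629]
tool_rot: [-90.0, -0.0, -0.0]
force: [-2.9, -2.3, 9.5]
grip_width: 0.0003
```

>>> carry_out(
  targets=[
    [[0,0.5,0],[0,0,0]],
    [[0,0,0],[0,0,0]],
    [[0,0,0],[0,0,0]],
  ],
)

```text
time_s: 9.6
tool_pos: [0.4749, 0.1513, 0.0623]
tool_rot: [-90.0, -0.0, -0.0]
force: [-3.3, -1.3, 9.7]
grip_width: 0.0004
```

```bash
python3 - <<'E'
from h import *
F=[]
for i in range(5):
  env.read_camera('side'); o=env.get_obs(); F.append(o['force'][2]); print(o['tool_pos'],o['force'])
print(np.mean(F))
E
```

```text
[0.47487775 0.15128499 0.06227652] [-2.31825158 -0.89953992  9.65880534]
[0.47488575 0.15129449 0.06228016] [-3.45085636 -0.98239089  9.63468037]
[0.47487971 0.15128385 0.06228111] [-3.12595713 -1.9570367   9.31492351]
[0.47489711 0.15130245 0.06228392] [-2.72476661 -0.72710243 10.12197706]
[0.47485435 0.15129369 0.06226875] [-2.44674031 -1.39170118  9.2518218 ]
9.596441617055401
```

>>> carry_out(
  targets=[
    [[0,0.5,0],[0,0,0]],
    [[0,0,0],[0,0,0]],
    [[0,0,0],[0,0,0]],
  ],
)

```text
time_s: 10.15
tool_pos: [0.4749, 0.1513, 0.0621]
tool_rot: [-90.0, -0.0, -0.0]
force: [-3.4, -2.1, 11.8]
grip_width: 0.0006
```

```bash
python3 - <<'E'
from h import *
F=[]
for i in range(4):
  env.read_camera('side'); o=env.get_obs(); F.append(o['force'][2])
print(F,o['tool_pos'])
E
```

```text
[np.float64(11.951265545685409), np.float64(12.208250750394198), np.float64(10.890064241326446), np.float64(10.998607746365888)] [0.47491611 0.15132068 0.06209617]
```

Mean 11.5 N, with a force plateau at about 10 N, so the latch should have let go. Retreating fast straight up.

>>> carry_out(
  targets=[
    [[0,-30,0],[0,0,0]],
    [[0,-50,0],[0,0,0]],
    [[0,-50,0],[0,0,0]],
    [[0,-50,0],[0,0,0]],
    [[0,-50,0],[0,0,0]],
    [[0,-50,0],[0,0,0]],
    [[0,-20,0],[0,0,0]],
  ],
)

```text
time_s: 11.05
tool_pos: [0.4758, 0.1519, 0.3658]
tool_rot: [-89.9, -0.4, 0.0]
force: [-0.7, -0.1, 0.6]
grip_width: 0.0005
```

```bash
python3 - <<'E'
from h import *
snap('side','side3.png'); print(env.get_obs()['tool_pos'],env.get_obs()['time_s'])
E
```

```text
[0.47644346 0.15207315 0.36721441] 11.1
```

View pics/side3.png

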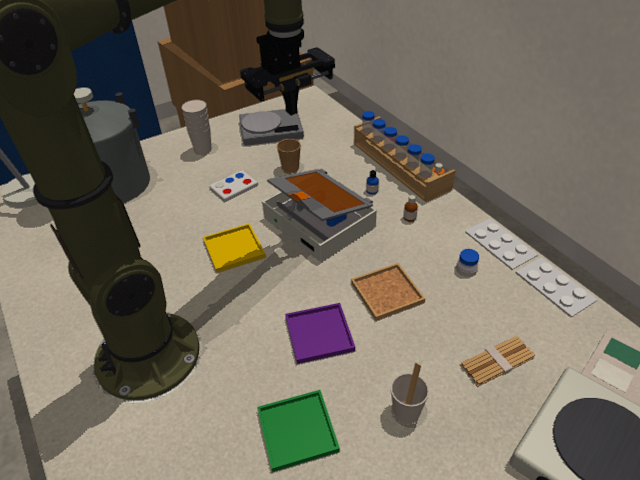

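The lid is rising on its own (side 315,190). Waiting for it.

>>> carry_out(
  targets=[
    [[0,0,0],[0,0,0]],
    [[0,0,0],[0,0,0]],
    [[0,0,0],[0,0,0]],
    [[0,0,0],[0,0,0]],
    [[0,0,0],[0,0,0]],
    [[0,0,0],[0,0,0]],
    [[0,0,0],[0,0,0]],
    [[0,0,0],[0,0,0]],
    [[0,0,0],[0,0,0]],
    [[0,0,0],[0,0,0]],
    [[0,0,0],[0,0,0]],
    [[0,0,0],[0,0,0]],
  ],
  jaw=0.6,
)

```text
time_s: 12.3
tool_pos: [0.4745, 0.1513, 0.3608]
tool_rot: [-90.0, -0.0, 0.0]
force: [-1.3, -0.3, -1.0]
grip_width: 0.0524
```

>>> carry_out(
  targets=[
    [[0,0,0],[0,0,0]],
    [[0,0,0],[0,0,0]],
    [[0,0,0],[0,0,0]],
    [[0,0,0],[0,0,0]],
    [[0,0,0],[0,0,0]],
    [[0,0,0],[0,0,0]],
    [[0,0,0],[0,0,0]],
    [[0,0,0],[0,0,0]],
    [[0,0,0],[0,0,0]],
    [[0,0,0],[0,0,0]],
    [[0,0,0],[0,0,0]],
    [[0,0,0],[0,0,0]],
  ],
)

```text
time_s: 13.5
tool_pos: [0.4745, 0.1513, 0.3608]
tool_rot: [-90.0, -0.0, 0.0]
force: [-0.4, 0.5, 0.0]
grip_width: 0.0521
```

>>> carry_out(
  targets=[
    [[0,0,0],[0,0,0]],
    [[0,0,0],[0,0,0]],
    [[0,0,0],[0,0,0]],
    [[0,0,0],[0,0,0]],
    [[0,0,0],[0,0,0]],
    [[0,0,0],[0,0,0]],
    [[0,0,0],[0,0,0]],
    [[0,0,0],[0,0,0]],
    [[0,0,0],[0,0,0]],
    [[0,0,0],[0,0,0]],
    [[0,0,0],[0,0,0]],
  ],
)

```text
time_s: 14.6
tool_pos: [0.4745, 0.1513, 0.3608]
tool_rot: [-90.0, -0.0, 0.0]
force: [0.3, -0.9, -0.9]
grip_width: 0.0521
```

```bash
python3 - <<'E'
from h import *
for c in ['side','wrist','scene']:
    snap(c,c+'4.png'); 
    C=cam(c)
    for l,z in [('red_pull',.046),('blue_pull',.046),('tray',.016)]:
        for r in env.outline_of(c,l)[:3]:
            m=r['mask'].astype(np.uint8)
            cs,_=cv2.findContours(m,0,2); cc=max(cs,key=cv2.contourArea)
            P=np.array([ray(c,p[0],z,C)[:2]*1000 for p in cc],dtype=np.float32)
            print(c,l,round(r['p'],2),np.round(r['xy']),m.sum(),cv2.minAreaRect(P))
print(env.get_obs()['tool_pos'],env.get_obs()['time_s'])
E
```

```text
side red_pull 0.68 [310. 200.] 219 ((560.004638671875, 209.49606323242188), (75.7824478149414, 42.86887741088867), 13.684770584106445)
side red_pull 0.56 [349. 155.] 4229 ((773.6011962890625, 342.67431640625), (502.4789123535156, 205.39634704589844), 53.969215393066406)
side blue_pull 0.78 [335. 216.] 279 ((566.99560546875, 112.75143432617188), (77.46503448486328, 46.8941535949707), 4.358651638031006)
side tray 0.95 [299. 429.] 4464 ((183.68829345703125, -336.1319885253906), (137.33180236816406, 129.5203094482422), 74.60330963134766)
side tray 0.92 [386. 287.] 2560 ((540.2430419921875, -147.5258331298828), (144.72975158691406, 139.3509063720703), 81.54814147949219)
side tray 0.66 [235. 247.] 1899 ((299.0521545410156, 188.46353149414062), (146.41616821289062, 129.54698181152344), 80.78804779052734)
wrist red_pull 0.68 [407. 126.] 1308 ((566.350341796875, 221.0831756591797), (66.64778900146484, 28.290454864501953), 12.744436264038086)
wrist blue_pull 0.79 [409. 210.] 1225 ((572.947509765625, 126.83489227294922), (66.16514587402344, 31.084680557250977), 5.118747234344482)
wrist blue_pul
[... 826 characters left out ...]
0. 343.] 445 ((768.8609619140625, 41.271827697753906), (86.40113830566406, 31.63876724243164), 13.418566703796387)
scene blue_pull 0.15 [129. 268.] 1285 ((659.9440307617188, -400.74468994140625), (74.72962188720703, 154.91488647460938), 82.93798828125)
scene tray 0.92 [274. 219.] 1808 ((350.2711181640625, -156.11322021484375), (144.71307373046875, 150.35397338867188), 71.31251525878906)
scene tray 0.82 [415. 221.] 1091 ((292.9076843261719, 200.32107543945312), (135.27291870117188, 114.48565673828125), 80.57109069824219)
scene tray 0.59 [232. 180.] 1487 ((193.1556854248047, -329.0943908691406), (151.8243865966797, 155.21751403808594), 72.56251525878906)
[0.47450668 0.15126703 0.3607717 ] 15.2
```

View pics/side4.png

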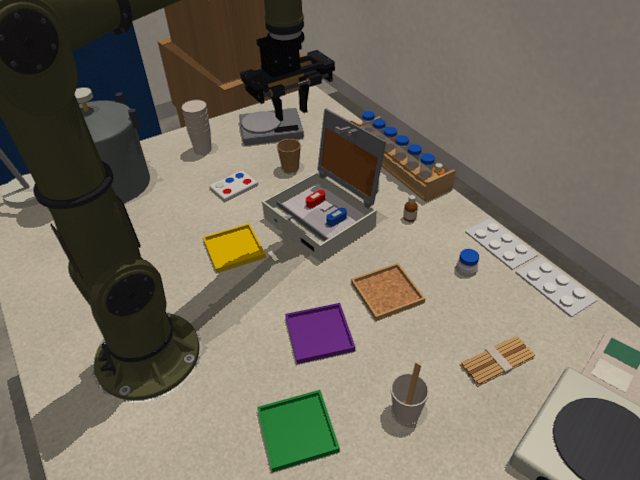

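View pics/wrist4.png

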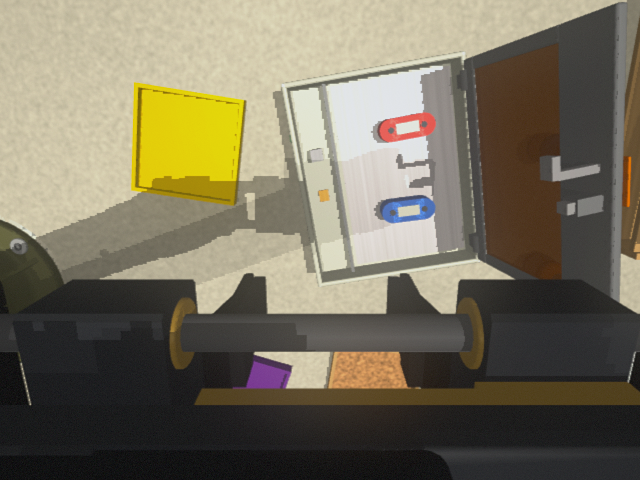

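View pics/scene4.png

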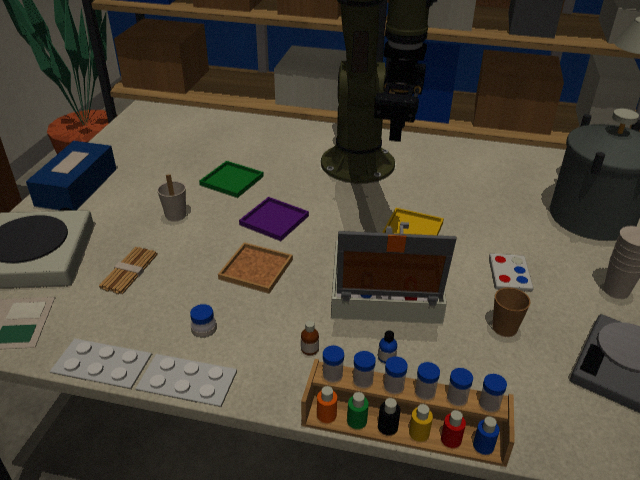

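Side view: the lid stands fully open (350,155). In the wrist view the red pull is at (407,126), blue at (409,210). Things that could be mistaken for it: the blue pull at wrist (409,210), the mould's red castings at scene (502,272), the red bottle at scene (453,428). The red pull inside the box is the one, at about (0.566, 0.221), yaw about 12.5°, and I'll check it close up. Moving above it and turning the jaws across it.

>>> carry_out(
  targets=[
    [[30,0,23],[0,0,0]],
    [[30,0,23],[0,0,0]],
    [[31,0,24],[0,0,0]],
  ],
)

```text
time_s: 15.5
tool_pos: [0.5666, 0.2217, 0.3612]
tool_rot: [-90.0, -0.1, -0.0]
force: [0.9, -0.5, 1.3]
grip_width: 0.0522
```

>>> carry_out(
  targets=[
    [[0,0,0],[0,-8.5,0]],
    [[0,0,0],[0,-8.5,0]],
    [[0,0,0],[0,-8.5,0]],
    [[0,0,0],[0,-8.5,0]],
    [[0,0,0],[0,-8.5,0]],
    [[0,0,0],[0,-8.5,0]],
    [[0,0,0],[0,-8.5,0]],
    [[0,0,0],[0,-8.5,0]],
    [[0,0,0],[0,-8.5,0]],
    [[0,0,0],[0,-8.5,0]],
    [[0,0,0],[0,-8.5,0]],
    [[0,0,0],[0,-8.5,0]],
  ],
)

```text
time_s: 16.7
tool_pos: [0.5656, 0.2212, 0.3607]
tool_rot: [-90.0, 0.0, 102.3]
force: [0.4, -0.5, -0.7]
grip_width: 0.052
```

>>> carry_out(
  targets=[
    [[0,40,0],[0,0,0]],
    [[0,40,0],[0,0,0]],
    [[0,40,0],[0,0,0]],
    [[0,40,0],[0,0,0]],
    [[0,30,0],[0,0,0]],
    [[0,0,0],[0,0,0]],
    [[0,0,0],[0,0,0]],
    [[0,0,0],[0,0,0]],
  ],
)

```text
time_s: 17.5
tool_pos: [0.5669, 0.222, 0.1733]
tool_rot: [-90.2, -0.0, 102.0]
force: [-0.5, -0.7, 0.9]
grip_width: 0.0522
```

```bash
python3 - <<'E'
from h import *
c='wrist'
snap(c,'wrist5.png'); C=cam(c)
for l,z in [('red_pull',.046),('blue_pull',.046)]:
        for r in env.outline_of(c,l)[:2]:
            m=r['mask'].astype(np.uint8)
            cs,_=cv2.findContours(m,0,2); cc=max(cs,key=cv2.contourArea)
            P=np.array([ray(c,p[0],z,C)[:2]*1000 for p in cc],dtype=np.float32)
            print(c,l,round(r['p'],2),np.round(r['xy']),m.sum(),cv2.minAreaRect(P))
o=env.get_obs();print(o['tool_pos'],o['tool_rot'],o['qpos'],o['time_s'])
E
```

```text
wrist blue_pull 0.57 [201. 204.] 3509 ((572.440673828125, 127.34336853027344), (66.31556701660156, 31.838592529296875), 7.922604560852051)
[0.56659165 0.2218063  0.1728661 ] [-9.01932279e+01 -2.31687417e-02  1.01998636e+02] [ -4.73333732  16.31343075 -22.92855504  92.69601744   6.63048897
  72.13705359  73.14856223] 17.65
```

View pics/wrist5.png

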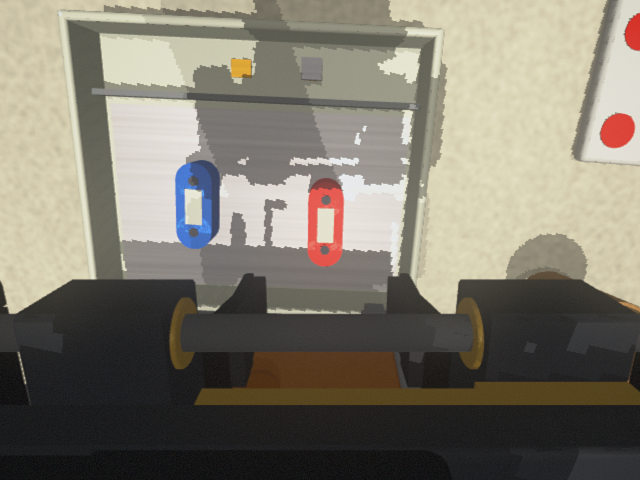

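Close view confirms the red pull with white stripe and two dots, centred at (326,223) between the fingers, with blue at (197,204).

```bash
python3 - <<'E'
from h import *
C=cam('wrist'); im=cv2.imread('pics/wrist5.png').astype(int)
m=(im[...,2]>im[...,1]*1.7)&(im[...,2]>60); m=m.astype(np.uint8); m[:,:290]=0;m[:,370:]=0;m[275:]=0;m[:150]=0
cs,_=cv2.findContours(m,0,2);cc=max(cs,key=cv2.contourArea); print(cv2.boundingRect(cc))
P=np.array([ray('wrist',p[0],.046,C)[:2]*1000 for p in cc],dtype=np.float32); print(cv2.minAreaRect(P))
a,b=ray('wrist',(326,200),.046,C),ray('wrist',(325,250),.046,C); print((a+b)/2,np.degrees(np.arctan2(*(b-a)[1::-1])))
T=Ro.from_euler('xyz',env.get_obs()['tool_rot'],degrees=True).as_matrix()
print(T.T@(np.array([*cv2.minAreaRect(P)[0],.0])/1000-np.array([*env.get_obs()['tool_pos'][:2],0]))*1000)
E
```

```text
(308, 179, 36, 88)
((566.0693359375, 221.46429443359375), (66.06201934814453, 25.47268295288086), 11.301919937133789)
[0.56725899 0.22188562 0.046     ] 10.853346031003815
[-0.22595234 -0.00205415  0.58200018]
```

>>> carry_out(
  targets=[
    [[0,40,0.5],[0,0,0]],
    [[0,40,0],[0,0,0]],
    [[0,35,0],[0,0,0]],
    [[0,15,0],[0,0,0]],
    [[0,0,0],[0,0,0]],
    [[0,0,0],[0,0,0]],
    [[0,0,0],[0,0,0]],
  ],
)

```text
time_s: 18.35
tool_pos: [0.5669, 0.222, 0.0433]
tool_rot: [-90.2, -0.0, 102.0]
force: [-0.6, 0.6, 1.1]
grip_width: 0.0519
```

>>> carry_out(
  targets=[
    [[0,10,0],[0,0,0]],
    [[0,6.5,0],[0,0,0]],
    [[0,0,0],[0,0,0]],
    [[0,0,0],[0,0,0]],
  ],
)

```text
time_s: 18.75
tool_pos: [0.5648, 0.2211, 0.024]
tool_rot: [-90.0, 0.0, 102.0]
force: [1.0, 0.5, -0.1]
grip_width: 0.0526
```

>>> carry_out(
  targets=[
    [[0,0,0],[0,0,0]],
    [[0,0,0],[0,0,0]],
    [[0,0,0],[0,0,0]],
    [[0,0,0],[0,0,0]],
    [[0,0,0],[0,0,0]],
    [[0,0,0],[0,0,0]],
    [[0,0,0],[0,0,0]],
    [[0,0,0],[0,0,0]],
  ],
  jaw=0,
  squeeze=15,
)

```text
time_s: 19.55
tool_pos: [0.5651, 0.2212, 0.0244]
tool_rot: [-90.0, 0.0, 102.0]
force: [-0.5, 0.0, 2.2]
grip_width: 0.0259
```

>>> carry_out(
  targets=[
    [[0,-10,0],[0,0,0]],
    [[0,-20,0],[0,0,0]],
    [[0,-30,0],[0,0,0]],
    [[0,-40,0],[0,0,0]],
    [[0,-40,0],[0,0,0]],
    [[0,0,0],[0,0,0]],
    [[0,0,0],[0,0,0]],
    [[0,0,0],[0,0,0]],
  ],
)

```text
time_s: 20.35
tool_pos: [0.5643, 0.2208, 0.1633]
tool_rot: [-89.9, 0.0, 102.0]
force: [-0.2, -0.8, -0.6]
grip_width: 0.026
```

```bash
python3 - <<'E'
from h import *
c='wrist'
snap(c,'wrist6.png'); im=snap('side','side6.png'); o=env.get_obs();print(o['tool_pos'],o['grip_width'],o['force'],o['time_s'])
C=cam('side')
m=max(env.outline_of('side','tray'),key=lambda r:(abs(r['xy'][0]-386)<20)*r['p'])['mask'].astype(np.uint8)
cs,_=cv2.findContours(m,0,2);cc=max(cs,key=cv2.contourArea)
q=cv2.minAreaRect(np.array([ray('side',p[0],.016,C)[:2]*1000 for p in cc],dtype=np.float32)); print(q)
T=Ro.from_euler('xyz',o['tool_rot'],degrees=True).as_matrix()
print(T.T@(np.array([540,-148,0])-1000*np.array([*o['tool_pos'][:2],0])))
E
```

```text
[0.56407544 0.22068301 0.1626873 ] 0.02597270633317482 [ 0.19968586  0.20910191 -0.73149316] 20.45
((540.3966674804688, -148.51058959960938), (140.73007202148438, 137.20216369628906), 81.18988800048828)
[-355.6161582     0.44692978  100.21843593]
```

View pics/wrist6.png

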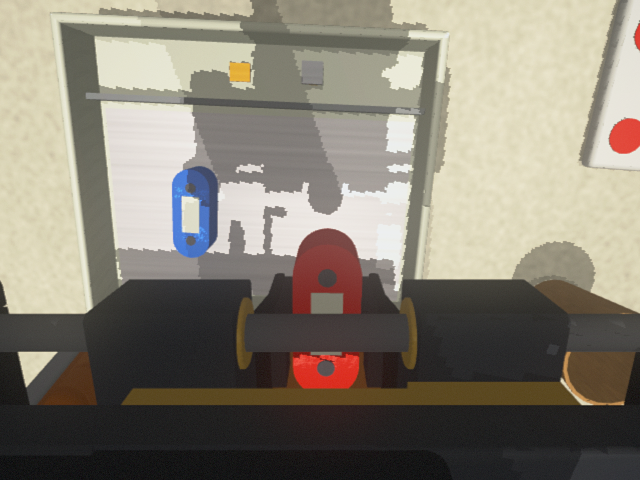

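View pics/side6.png

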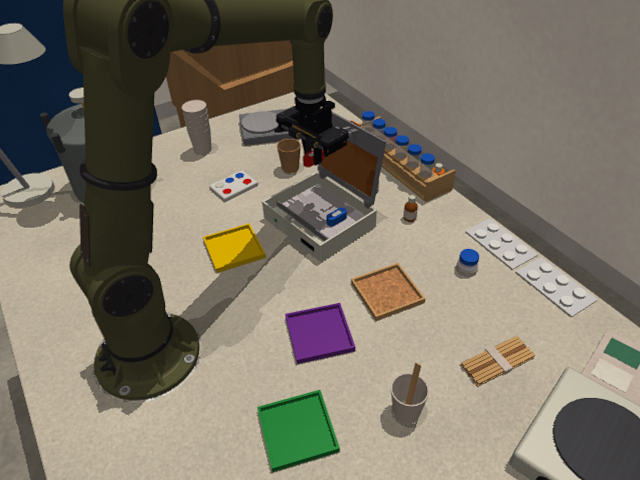

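The red pull is held upright (side 308,158); the blue one is unmoved. Carrying it to the tray.

>>> carry_out(
  targets=[
    [[-30,0,9],[0,0,0]],
    [[-40,0,11],[0,0,0]],
    [[-40,0,11],[0,0,0]],
    [[-40,0,11],[0,0,0]],
    [[-40,0,11],[0,0,0]],
    [[-40,0,11],[0,0,0]],
    [[-40,0,11],[0,0,0]],
    [[-40,0,11],[0,0,0]],
    [[-30,0,9],[0,0,0]],
    [[-16,0,5],[0,7,0]],
    [[0,0,0],[0,7,0]],
    [[0,0,0],[0,6,0]],
  ],
)

```text
time_s: 21.7
tool_pos: [0.5404, -0.1488, 0.1632]
tool_rot: [-89.9, -0.0, 81.6]
force: [-0.5, 0.3, -0.5]
grip_width: 0.026
```

>>> carry_out(
  targets=[
    [[0,30,0],[0,0,0]],
    [[0,30,0],[0,0,0]],
    [[0,0,0],[0,0,0]],
    [[0,0,0],[0,0,0]],
    [[0,0,0],[0,0,0]],
    [[0,0,0],[0,0,0]],
  ],
)

```text
time_s: 22.3
tool_pos: [0.5424, -0.1481, 0.106]
tool_rot: [-90.2, 0.0, 82.0]
force: [0.1, -0.4, -0.3]
grip_width: 0.0257
```

```bash
python3 - <<'E'
from h import *
snap('wrist','wrist7.png'); snap('side','side7.png'); o=env.get_obs();print(o['tool_pos'],o['tool_rot'],o['grip_width'],o['force'],o['time_s'])
im=cv2.imread('pics/side7.png')[180:340,300:470]; cv2.imwrite('pics/side7c.png',cv2.resize(im,None,fx=3.5,fy=3.5))
E
```

```text
[ 0.5420612  -0.14804057  0.10558755] [-9.01263693e+01  1.70635355e-02  8.19994461e+01] 0.02577986849356355 [ 0.10601504 -0.34026387 -1.04020123] 22.4
```

View pics/wrist7.png

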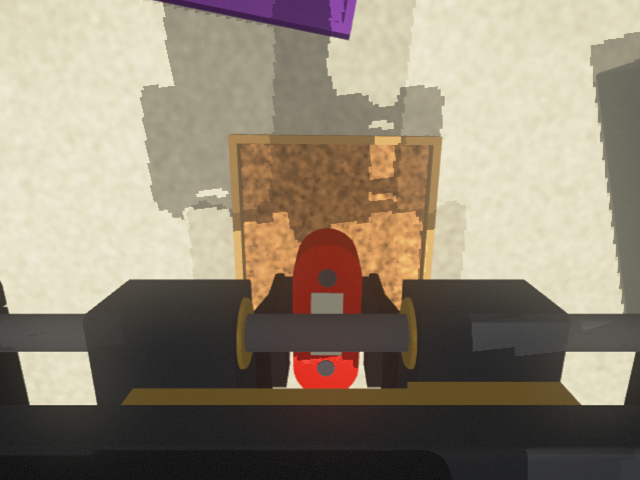

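View pics/side7c.png

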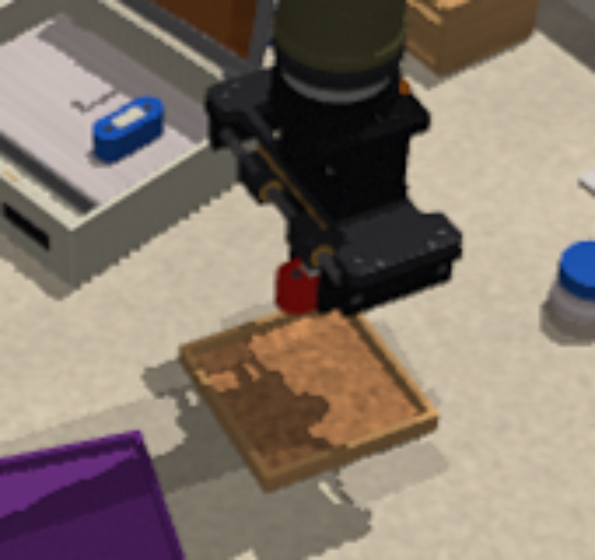

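```bash
python3 - <<'E'
from h import *
a=ray('wrist',(230,135),.016);b=ray('wrist',(441,137),.016);print(a,b,np.linalg.norm(a-b))
d=(b-a)/np.linalg.norm(b-a); n=np.array([-d[1],d[0],0]); n*=np.sign(n[0]); print('centre',(a+b)/2+n*.065, np.degrees(np.arctan2(n[1],n[0])))
E
```

```text
[ 0.469187   -0.19605138  0.016     ] [ 0.48817264 -0.06947362  0.016     ] 0.12799368679792
centre [ 0.54296076 -0.14240412  0.016     ] -8.53031276210158
```

>>> carry_out(
  targets=[
    [[3,30,0],[0,0,0]],
    [[0,30,0],[0,0,0]],
    [[0,20,0],[0,0,0]],
    [[0,5,0],[0,0,0]],
    [[0,0,0],[0,0,0]],
    [[0,0,0],[0,0,0]],
    [[0,0,0],[0,0,0]],
  ],
)

```text
time_s: 23.1
tool_pos: [0.543, -0.1452, 0.0209]
tool_rot: [-90.2, 0.0, 82.0]
force: [0.4, -0.3, -0.7]
grip_width: 0.0261
```

>>> carry_out(
  targets=[
    [[0,6,0],[0,0,0]],
    [[0,2,0],[0,0,0]],
    [[0,0,0],[0,0,0]],
    [[0,0,0],[0,0,0]],
    [[0,0,0],[0,0,0]],
  ],
)

```text
time_s: 23.6
tool_pos: [0.5418, -0.1449, 0.0114]
tool_rot: [-90.0, 0.0, 82.0]
force: [0.7, 0.1, -0.5]
grip_width: 0.026
```

>>> carry_out(
  targets=[
    [[0,1,0],[0,0,0]],
    [[0,1,0],[0,0,0]],
    [[0,0,0],[0,0,0]],
    [[0,0,0],[0,0,0]],
  ],
)

```text
time_s: 24.0
tool_pos: [0.5417, -0.1449, 0.0093]
tool_rot: [-90.0, 0.0, 82.0]
force: [0.5, 0.8, -1.0]
grip_width: 0.0259
```

>>> carry_out(
  targets=[
    [[0,0.7,0],[0,0,0]],
    [[0,0,0],[0,0,0]],
    [[0,0,0],[0,0,0]],
  ],
)

```text
time_s: 24.3
tool_pos: [0.5417, -0.1449, 0.0086]
tool_rot: [-90.0, 0.0, 82.0]
force: [0.0, -0.1, 0.3]
grip_width: 0.0258
```

>>> carry_out(
  targets=[
    [[0,0.7,0],[0,0,0]],
    [[0,0,0],[0,0,0]],
    [[0,0,0],[0,0,0]],
  ],
)

```text
time_s: 24.6
tool_pos: [0.5417, -0.1449, 0.0079]
tool_rot: [-90.0, 0.0, 82.0]
force: [-0.5, -0.6, -0.5]
grip_width: 0.0262
```

>>> carry_out(
  targets=[
    [[0,0.5,0],[0,0,0]],
    [[0,0,0],[0,0,0]],
    [[0,0,0],[0,0,0]],
  ],
)

```text
time_s: 24.9
tool_pos: [0.5417, -0.1449, 0.0074]
tool_rot: [-90.0, 0.0, 82.0]
force: [0.9, -0.4, 0.1]
grip_width: 0.0258
```

>>> carry_out(
  targets=[
    [[0,0.5,0],[0,0,0]],
    [[0,0,0],[0,0,0]],
    [[0,0,0],[0,0,0]],
  ],
)

```text
time_s: 25.2
tool_pos: [0.5417, -0.1449, 0.0074]
tool_rot: [-90.0, 0.0, 82.0]
force: [-3.0, -0.5, 4.9]
grip_width: 0.0262
```

Contact felt exactly at the expected height (7.4 mm). Easing off slightly and opening.

>>> carry_out(
  targets=[
    [[0,-0.3,0],[0,0,0]],
    [[0,0,0],[0,0,0]],
  ],
)

```text
time_s: 25.4
tool_pos: [0.5417, -0.1449, 0.0073]
tool_rot: [-90.0, 0.0, 82.0]
force: [-1.8, -0.3, 5.2]
grip_width: 0.0257
```

>>> carry_out(
  targets=[
    [[0,0,0],[0,0,0]],
    [[0,0,0],[0,0,0]],
    [[0,0,0],[0,0,0]],
    [[0,0,0],[0,0,0]],
    [[0,0,0],[0,0,0]],
    [[0,0,0],[0,0,0]],
    [[0,0,0],[0,0,0]],
  ],
  jaw=0.55,
)

```text
time_s: 26.1
tool_pos: [0.5417, -0.1449, 0.0072]
tool_rot: [-90.0, 0.0, 82.0]
force: [-0.3, 1.1, 1.2]
grip_width: 0.0478
```

>>> carry_out(
  targets=[
    [[0,-5,0],[0,0,0]],
    [[0,-10,0],[0,0,0]],
    [[0,-20,0],[0,0,0]],
    [[0,-40,0],[0,0,0]],
    [[0,-50,0],[0,0,0]],
    [[0,-50,0],[0,0,0]],
    [[0,0,0],[0,0,0]],
    [[0,0,0],[0,0,0]],
    [[0,0,0],[0,0,0]],
  ],
)

```text
time_s: 27.0
tool_pos: [0.5409, -0.1447, 0.1814]
tool_rot: [-89.9, -0.0, 82.0]
force: [0.3, 0.3, -0.8]
grip_width: 0.0475
```

```bash
python3 - <<'E'
from h import *
snap('wrist','wrist8.png'); snap('side','side8.png');snap('scene','scene8.png'); o=env.get_obs();print(o['tool_pos'],o['grip_width'],o['force'],o['time_s'])
C=cam('side')
for l in ['red_pull','lid']:
  for r in env.outline_of('side',l)[:2]: print(l,r['p'],r['xy'],r['mask'].sum(),ray('side',r['xy'],.029,C))
im=cv2.imread('pics/side8.png')[100:340,240:480]; cv2.imwrite('pics/side8c.png',cv2.resize(im,None,fx=2.5,fy=2.5))
E
```

```text
[ 0.54063506 -0.14465924  0.1805131 ] 0.04803720430083653 [-0.29288584 -1.02081189  0.30136979] 27.15
red_pull 0.76 [384.1, 287.2] 326 [ 0.53213452 -0.14648782  0.029     ]
lid 0.71 [343.4, 149.9] 3467 [0.77181821 0.38404557 0.029     ]
```

View pics/side8c.png

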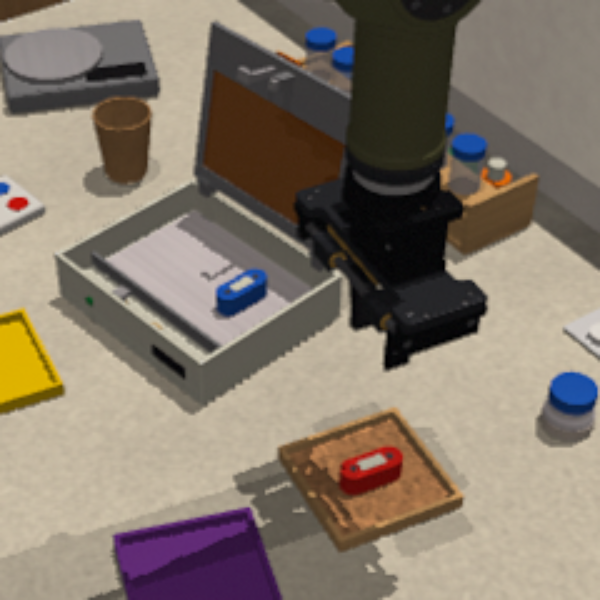

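View pics/scene8.png

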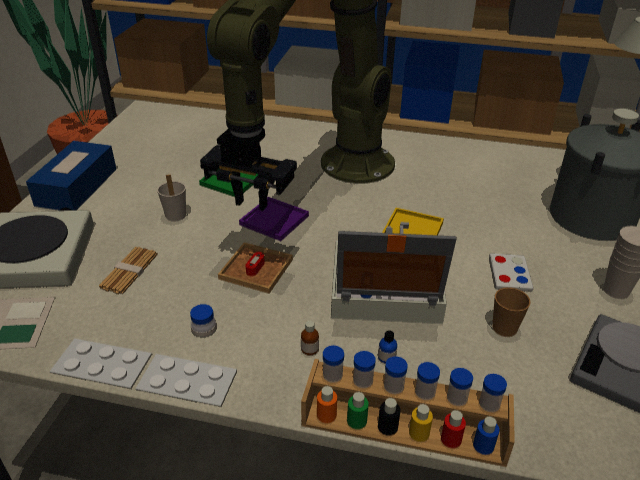

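View pics/wrist8.png

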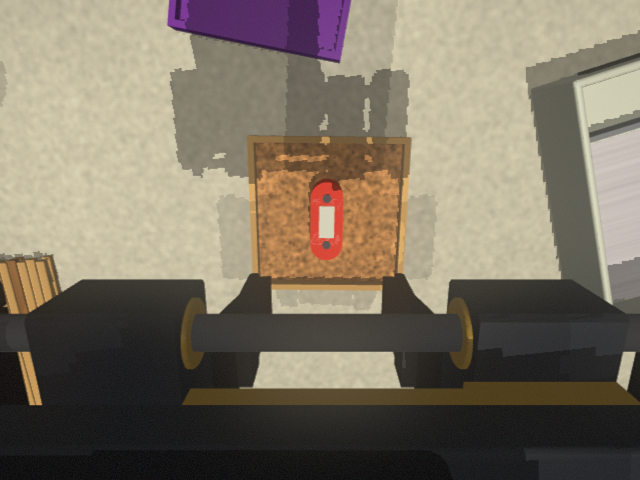

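The red pull sits flat, stripe up, mid-tray (wrist 326,220). The lid is open, blue is in the box, and the gripper is clear. Handing in.

```bash
python3 -c "
from h import *
print(env.sign_off())"
```

```text
the job is handed in; nothing more can be done
None
```

The job is done and handed in, with the robot's clock at about 27 s of the 64 s allowed.

- **Lid:** I pressed the pad in 0.5 mm steps up to about 11.5 N on average (highest reading 12.2 N), a little past where the force dipped as the latch let go. I then pulled straight up; the lid opened fully by itself and was not touched again.
- **Red pull:** I lifted it out of the box and lowered it into the cork tray until it touched the floor, at about 5 N. I then let go and backed off.

The last pictures show the red pull flat near the middle of the tray, stripe up. The blue pull is in place in the box, the lid is fully open, and the other things on the table look unmoved. The gripper is clear of everything, about 0.18 m up.

- **Tray position:** the side and wrist cameras disagreed on the tray's centre by about 6 mm. I aimed between the two, and the pull has ample margin to the walls.
- **Red pull detection:** the network missed the red pull in the close-up before the grasp. I located it there by colour instead, which agreed with the earlier fix to within 1 mm.

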